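Bring the flux bottle to the front of the bench carousel

ROBOT

A 6-joint arm with a two-finger parallel gripper is mounted at the origin on the work surface. World frame = base frame: x ahead of the robot, y to its left, z up, the work surface at z = 0. Lengths are in mm, angles in rad, forces in N, time in s.
With the tool pointing down it reaches from about 375 to 975 mm from the base axis. Payload 3.8 kg.
Tool frame: the origin (TCP) lies midway between the tips of the shut fingers; the grasp point (between the pads) lies 19 mm behind it (grasp_offset is the distance from the TCP to the grasp point, in mm); z points along the fingers, y is the direction in which the jaws open and shut (so a half turn about z gives the same grasp; the last joint's range is limited). The gripper opens to 85 mm and grips with 20 to 120 N. Pads are 22 mm wide; open, the fingers measure 114 mm over their backs; the gripper's body (76 mm by 85 mm) begins 54 mm behind the grasp point. The pads swing forward as they close: fully open they stand 13 mm farther back than shut.
Start: joints at [-1.203, 0.264, 1.604, -0, 1.274, -0.037], TCP at [265.833, -620.444, 231.28] pointing down, gripper open.
Joint ranges: [-2.63, 2.63], [-0.94, 2.18], [0.31, 2.57], [-1.31, 4.45], [0, 2.66], [-2.55, 2.55]. Speed limits (rad/s): [2.57, 2.57, 3.14, 3.14, 3.14, 3.14].

INTERFACE

Orientations are given as a rotation vector (axis times angle).
In Python, from workcell import * gives the robot as it stands.
- The arm moves only by the tool send_rows, never from a script. Its argument "plan" is one flat list of numbers, 6 for each row, row after row: the shift along the tool's x, y, z in mm, then the turn, a rotation vector about the tool's x, y, z in degrees. In form: [tx, ty, tz, ax, ay, az, tx, ty, tz, ax, ay, az, ...]. A call has 1 to 5 rows; each row shifts and turns the pose as measured when the row begins, along the tool's axes as they then stand; what a row does not reach is not made up. A row lasts 1/8 s, in which the tool goes at most 62.5 mm and 10.7 degrees, less where a joint would pass 70% of its speed; a pose out of reach is approached as far as the arm can. A call with a gripper value outside its range is refused whole. "jaw" is the closure, from 0 (fully open) to 1 (shut), set as the call begins (left out, the last holds). The fingers move at their own pace and stop on an object; "grip_force" is the grip in N (left out, the last holds). Time passes only in rows, so rows that do not move let the fingers close. It gives the time, the measured TCP pose, the force and the opening at its end, in the units of the state.
- get_obs(): the state, without advancing time (a new reading comes with each control period).
- get_image(name): name is "scene" or "top" or "wrist"; returns (picture, depth): 400x640x3 uint8, red, green, blue; 400x640 float32, mm along the optical axis (not along the pixel's ray), 0 where there is no reading.
- calibration(name): a dict with "fx", "fy", "cx", "cy" (pixels), "k1" (the pictures are not rectified: a ray, as slopes to the right and down, at radius r is drawn at 1 + k1 r^2 times it, then the intrinsics apply), "extrinsics" (4x4, takes a point from camera to world coordinates). Camera axes: x right, y down, z forward; pixel columns grow to the right and rows downward; lengths in mm; the calibration is good to about 2 mm. A picture is of the moment at which its call begins: read the wrist's pose just before it. calibration takes no time and is no camera call; for the wrist camera it gives the pose at the moment of the call.
- close_job(): hands the job in, once; it reports no verdict.
Trained networks look in the newest picture that a camera, given by its name, has taken for a name from the list of things; names that differ only in an ending like _2 or _b are one class to them, and where a whole thing is asked for, a point or a joint stands for the part that bears it (a point fixed in the world has none). Each returns a list of dicts, best first, with "score" (0 to 1); they miss things now and then, are a little off and sometimes report something else, mostly with a low value. They report only what shows in the picture. A call takes as long as a camera call. They do not tell look-alikes from the thing itself.
- masks_of(camera, target): "mask" (400x640 bool, what is visible of it).
- spot_point(camera, target): "point" ([x, y, z] in mm, in world coordinates, good to about 4 mm: a listed point, or the origin of a listed thing).
The state is a dict: "time_s": time; "qpos": joint angles; "joint_velocities": joint speeds; "tau": joint torques, N m; "eef_pos": TCP position; "orientation": TCP orientation; "force": force on the tool from outside, world axes, zero at the start; "torque": the same for the moment, N m; "width": finger opening in mm.
Only numpy, scipy, OpenCV 4.12 (cv2) and the standard library are available. Lean on these libraries where they do the work, as an engineer would, in place of code of your own. Each camera call takes 0.05 s, during which the arm holds its last target.

TASK

Pull the locking pin out of the bench carousel and leave it in the grey tray, then turn the carousel by its crank grip until the flux bottle (the one with the slim neck and pointed tip) stands at the front, in line with the steel pointer. The turntable springs back when let go, so finish while holding the crank still with the gripper, the bottle at the pointer. Touch none of the jars and bottles, keep them upright in their sockets, and leave the other things on the bench where they are.

Things in the scene. Friction and masses are not known exactly. Their poses are not given: they have to be found in the camera images.
- pin_grip (a point): Loose locking pin, 60 g: black round head, 18 mm diameter, 46 mm tall, on a steel shaft of 8 by 26 mm. It starts upright in the hole of the turntable's rim tab, head resting on the tab, shaft reaching into the base and locking the turntable; raised 30 mm it is free. This point: on the axis, half-way up the head, 49 mm above the shaft's tip, z towards the head. A jar may be 48 mm off, towards the hub.
- tray: Open grey tray, 160 mm (its x) by 120 mm (its y), 25 mm high, walls and floor 4 mm, fixed to the bench. Origin at the centre of its underside, z up.
- carousel_base: The carousel's fixed base, a grey disc 200 mm in diameter; origin on the turning axis at bench level, z up. Its front is its own -x side, marked by a low steel pointer (bar ending in a diamond-shaped block) that sticks out beyond the turntable's rim, to 175 mm from the axis. The pin's place is on its +y side, 155 mm from the axis.
- front_point (a point): The front place: the spot 90 mm from the turning axis, in line with the steel pointer, at the height of the socket floors (49 mm above the bench). It does not turn with the turntable. The flux bottle must be brought over this spot.
- turntable (a joint): Angle of the turntable: aluminium disc, 250 mm diameter, top 46 mm above the bench, eight square sockets 90 mm from the axis. 0 at the start, positive counter-clockwise from above, limits -1.8 and 1.8 rad. A centring spring (0.08 N m per rad) turns it back to 0 when let go. The flux bottle starts 45 or 90 degrees from the front, on either side.
- crank_grip (a point): Middle of the crank's grip: black upright cylinder, 20 mm diameter, 50 mm tall, on a steel arm (12 mm thick, from a 28 mm hub column) over the carousel, 70 mm from the turning axis. This point is 28 mm above the arm, 175 mm above the bench. It turns with the turntable, starting on the side away from the front; the grip does not spin on its arm. All else on the carousel is lower.
- flux_bottle: The flux bottle: white round body 34 mm in diameter, the only one on the carousel with a sloping shoulder, a slim neck (14 mm) and a pointed black tip; 70 mm tall, 50 g. Loose in a turntable socket with 2 mm play each way. Not to be touched. Origin at the centre of its underside, z up.
- jar_a: Closed round white jar, 34 mm diameter, 50 mm tall, wide flat black lid, loose in a turntable socket. Not to be touched. Origin at the centre of its underside, z up.
- jar_b: Closed round white jar, 34 mm diameter, 44 mm tall, wide flat black lid, loose in a turntable socket. Not to be touched. Origin at the centre of its underside, z up.
- jar_c: Closed round white jar, 34 mm diameter, 56 mm tall, wide flat black lid, loose in a turntable socket. Not to be touched. Origin at the centre of its underside, z up.
- jar_d: Closed round white jar, 34 mm diameter, 47 mm tall, wide flat black lid, loose in a turntable socket. Not to be touched. Origin at the centre of its underside, z up.
- jar_e: Closed round white jar, 34 mm diameter, 53 mm tall, wide flat black lid, loose in a turntable socket. Not to be touched. Origin at the centre of its underside, z up.
- spool: Bystander: black solder spool standing on its flange, 60 mm in diameter, 40 mm tall. Origin at the centre of its underside.
- screwdriver: Bystander: screwdriver lying on the bench, 170 mm long along its x. Origin under its middle.
- parts_box: Bystander: closed cardboard box 90 by 70 mm, 45 mm tall. Origin at the centre of its underside.
There are look-alikes about, which are no part of the job. What is meant by the tray is not brown or pink, and is the larger of those in its own colour.

How it is judged (in metres and radians):
On the way:
1. the locking pin is in the tray (x of pin_grip in the frame of tray between -0.076 and 0.076 m and y of pin_grip in the frame of tray between -0.056 and 0.056 m and z of pin_grip in the frame of tray below 0.065 m), for 0.2 s.
At the end, for the whole second after the job is handed in: The pin is in the tray; the flux bottle stands upright in its socket within 11 mm of the front place, brought there by turning the turntable (at least 0.55 rad from its rest); the turntable is still (under 0.06 rad/s) and the fingers hold the crank grip (over 0.4 N) (all of step 1 and horizontal distance between flux_bottle and front_point below 0.011 m and height (world z) of flux_bottle between 0.043 and 0.056 m and angle between flux_bottle's own z axis and vertical below 0.15 rad and (value of joint turntable above 0.55 rad or value of joint turntable below -0.55 rad) and velocity of joint turntable between -0.06 and 0.06 rad/s and contact force between the fingers and turntable_c56 above 0.4 N); the arm keeps its last pose, push and grip.
It fails at once if a jar or the flux bottle is touched by the robot (over 2 N) (contact force between any of the fingers, the arm and flux_bottle above 2 N or contact force between any of the fingers, the arm and jar_a above 2 N or contact force between any of the fingers, the arm and jar_b above 2 N or contact force between any of the fingers, the arm and jar_c above 2 N or contact force between any of the fingers, the arm and jar_d above 2 N or contact force between any of the fingers, the arm and jar_e above 2 N).
It fails at once if a jar or the flux bottle tips (over 0.4 rad) or leaves its socket (angle between any of flux_bottle, jar_a, jar_b, jar_c, jar_d, jar_e's own z axis and vertical above 0.4 rad or height (world z) of any of flux_bottle, jar_a, jar_b, jar_c, jar_d, jar_e above 0.062 m or height (world z) of any of flux_bottle, jar_a, jar_b, jar_c, jar_d, jar_e below 0.04 m or horizontal distance between any of flux_bottle, jar_a, jar_b, jar_c, jar_d, jar_e and carousel_base above 0.105 m).
It fails at once if a bystander on the bench is moved by more than 30 mm (distance of any of spool, screwdriver, parts_box from where it was at the start of the episode above 0.03 m).
It also fails if it takes over 61 s, if anything falls off the work surface, if the arm or the gripper's body presses on something with over 40 N, if the wrist force passes 120 N, or if a joint passes its speed limit or range.

## Working session

There is one attempt and no reset: what is moved stays moved. The work goes in short steps, Python scripts to look and compute and a tool call to move; the robot and the scene stay as the last step left them, time stands still between calls to the robot, and variables do not carry over. Pictures are saved under pics/ and viewed, and the job is handed in when it is done.

Besides the shell and the picture viewer there is one more tool, called after ">>>" as name(argument=value, ...), one argument or row to a line, values as JSON. send_rows: Moves the arm, as the interface text tells. Its arguments: {"type":"object","properties":{"plan":{"type":"array"},"jaw":{"type":"number"},"grip_force":{"type":"number"}},"required":["plan"]}

```bash
ls; mkdir -p pics
python3 - <<'E'
from workcell import *
import cv2,numpy as np
o=get_obs();print(o)
for n in ['scene','top']:
    im,d=get_image(n);cv2.imwrite(f'pics/{n}0.png',im[:,:,::-1])
    c=calibration(n);print(n,c)
    for t in ['pin_grip','tray','carousel_base','front_point','crank_grip','flux_bottle','jar_a','spool','screwdriver','parts_box']:
        try: print(t,[(np.round(r['point']).tolist(),round(r['score'],2)) for r in spot_point(n,t)])
        except Exception as e: print(t,e)
print(get_obs()['time_s'])
E
```

```text
pics
{'time_s': 0.0, 'qpos': array([-1.20292003e+00,  2.64755178e-01,  1.60538032e+00, -5.21049338e-06,
        1.27369948e+00, -3.69129953e-02]), 'joint_velocities': array([ 0.0015945 ,  0.00082911,  0.00033159,  0.00024587, -0.00115738,
        0.00055688]), 'tau': array([-9.88131760e-04, -5.15113771e+01, -3.67317331e+01, -2.13405915e-04,
        1.29055709e-02, -1.08384708e-05]), 'eef_pos': array([ 265.55639385, -619.76956434,  229.95725319]), 'orientation': array([-3.07530027e+00, -6.31067283e-01,  5.87509522e-04]), 'force': array([-0.1703456 ,  0.04619557, -0.55313477]), 'torque': array([-0.0085099 , -0.0137013 ,  0.02619647]), 'width': 85.36056651655605}
scene {'fx': 401.71694595893644, 'fy': 401.71694595893644, 'cx': 319.44611060999387, 'cy': 197.45223157331958, 'k1': -0.013860544513117565, 'extrinsics': array([[-8.65133503e-01,  3.67520553e-01, -3.41280917e-01,
         8.42679268e+02],
       [ 5.01534997e-01,  6.30442002e-01, -5.92457196e-01,
         6.83823433e+02],
       [-2.58237151e-03, -6.83718894e-01, -7.29740917e-01,
         9.53229986e+02],
       [ 0.00000000e+0
[... 1325 characters left out ...]
 ([657.0, 224.0, 70.0], 0.45), ([632.0, 159.0, 51.0], 0.34), ([515.0, 116.0, 50.0], 0.22)]
tray [([323.0, -164.0, -1.0], 0.96), ([315.0, 150.0, -6.0], 0.93), ([482.0, -297.0, 1.0], 0.74), ([174.0, -316.0, 2.0], 0.72)]
carousel_base [([595.0, 78.0, -1.0], 0.87), ([730.0, -215.0, -0.0], 0.61)]
front_point []
crank_grip [([659.0, 50.0, 175.0], 0.74), ([514.0, 114.0, 49.0], 0.21)]
flux_bottle [([514.0, 48.0, 52.0], 0.48)]
jar_a [([632.0, 160.0, 54.0], 0.55), ([624.0, -6.0, 48.0], 0.55), ([564.0, 166.0, 48.0], 0.52), ([562.0, -2.0, 52.0], 0.5), ([513.0, 115.0, 52.0], 0.43)]
spool [([484.0, 413.0, 2.0], 0.55)]
screwdriver [([630.0, -439.0, 0.0], 0.48)]
parts_box [([730.0, -212.0, -2.0], 0.95)]
1.1
```

View pics/scene0.png

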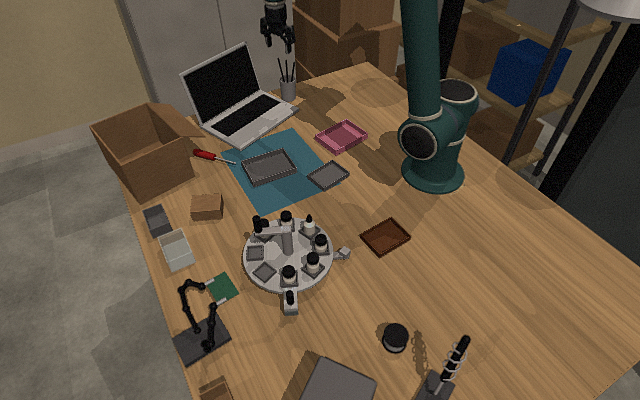

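View pics/top0.png

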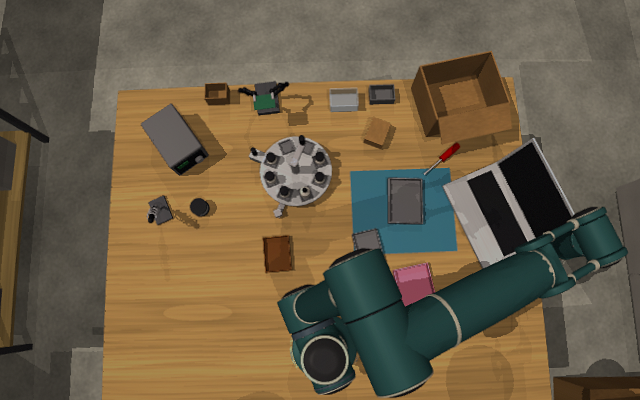

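```bash
cat > h.py <<'E'
from workcell import *
import cv2,numpy as np
from scipy.spatial.transform import Rotation as R
np.set_printoptions(precision=1,suppress=True)
def pose():
    o=get_obs();return o,np.array(o['eef_pos']),R.from_rotvec(o['orientation']).as_matrix()
def rel(p,yaw=None):
    """tool-frame shift to TCP target p, and turn to have tool x at yaw deg, pointing down"""
    o,q,M=pose();t=M.T@(np.array(p)-q);w=None
    if yaw is not None:
        y=np.radians(yaw);c,s=np.cos(y),np.sin(y)
        T=np.array([[c,s,0],[s,-c,0],[0,0,-1]]);w=np.degrees(R.from_matrix(M.T@T).as_rotvec())
    print('t',o['time_s'],'TCP',q,'yaw',np.degrees(np.arctan2(M[1,0],M[0,0])),'F',o['force'],'w',o['width']);print('shift',t,'turn',w)
def deproj(c,u,v,d):
    x=(u-c['cx'])/c['fx'];y=(v-c['cy'])/c['fy'];xu,yu=x,y
    for _ in range(8):
        k=1+c['k1']*(xu**2+yu**2);xu,yu=x/k,y/k
    P=np.stack([xu*d,yu*d,d,np.ones_like(d)],-1)
    return (P@c['extrinsics'].T)[...,:3]
def proj(c,P):
    p=np.linalg.inv(c['extrinsics'])@np.append(P,1);x,y=p[:2]/p[2];k=1+c['k1']*(x*x+y*y)
    return np.array([c['fx']*x*k+c['cx'],c['fy']*y*k+c['cy']])
def cloud(n):
    c=calibration(n);im,d=get_image(n);v,u=np.mgrid[:400,:640].astype(float)
    return im,d,deproj(c,u,v,d.astype(float)),c
E
python3 - <<'E'
from h import *
M=None
rel([640,180,330],67.6)
c=calibration('wrist');print(c)
o,q,Mx=pose();print(Mx.T@(c['extrinsics'][:3,3]-q)); print(Mx.T@c['extrinsics'][:3,:3])
E
```

```text
t 1.1 TCP [ 265.9 -620.5  231.3] yaw 23.19273660686819 F [-0.5 -0.7 -0.6] w 85.5065616619548
shift [ 659.2 -588.4  -98.7] turn [  0.   -0.  -44.4]
{'fx': 292.4782460663804, 'fy': 292.4782460663804, 'cx': 317.3359515630733, 'cy': 197.20280522506084, 'k1': 0.01221116589070023, 'extrinsics': array([[   0.4,   -0.9,   -0.3,  331. ],
       [  -0.9,   -0.4,   -0.1, -592.5],
       [   0. ,    0.3,   -1. ,  375.3],
       [   0. ,    0. ,    0. ,    1. ]])}
[  70.9   -0.  -144. ]
[[-0.  -1.  -0.3]
 [ 1.  -0.   0. ]
 [-0.  -0.3  1. ]]
```

>>> send_rows(
  plan=[0,0,-50,0,0,0,0,0,-40,0,0,0],
  jaw=0,
)

```text
time_s: 1.35
eef_pos: [264.9, -618.0, 317.4]
orientation: [-3.067, -0.629, 0.003]
force: [-0.7, 0.8, 0.7]
width: 85.8
```

>>> send_rows(
  plan=[44,-40,-2,0,0,0,44,-40,-2,0,0,0,44,-40,-2,0,0,0,44,-40,-2,0,0,0,44,-40,-2,0,0,0],
)

```text
time_s: 1.98
eef_pos: [391.3, -346.5, 333.8]
orientation: [3.08, 0.619, 0.003]
force: [0.6, 0.3, 0.2]
width: 85.3
```

>>> send_rows(
  plan=[44,-40,-2,0,0,0,44,-40,-2,0,0,0,44,-40,-2,0,0,0,44,-40,-2,0,0,0,44,-40,-2,0,0,0],
)

```text
time_s: 2.6
eef_pos: [519.7, -67.9, 346.5]
orientation: [3.077, 0.617, 0.011]
force: [0.7, -0.3, 0.5]
width: 85.8
```

Run:
```python
from h import *
rel([640,180,330],67.6)
```

```text
t 2.6 TCP [519.7 -67.9 346.5] yaw 22.672636547213386 F [ 0.7 -0.3  0.5] w 85.80066200931766
shift [ 206.5 -182.4   16.9] turn [  0.4  -0.2 -44.9]
```

Top camera is also clear of the arm earlier; look again from the wrist after getting near the pin.

>>> send_rows(
  plan=[44,-40,3,0,0,0,44,-40,3,0,0,0,44,-40,3,0,0,0,44,-40,3,0,0,0,30,-25,3,0,0,0],
)

```text
time_s: 3.22
eef_pos: [641.8, 193.0, 333.6]
orientation: [3.074, 0.621, 0.019]
force: [0.4, -0.8, -0.2]
width: 85.5
```

>>> send_rows(
  plan=[0,0,0,0,0,-9,0,0,0,0,0,-9,0,0,0,0,0,-9,0,0,0,0,0,-9,0,0,0,0,0,-9],
)

```text
time_s: 3.85
eef_pos: [642.3, 197.9, 331.1]
orientation: [2.573, 1.789, 0.011]
force: [0.4, -0.2, -0.1]
width: 85.0
```

Run:
```python
from h import *
rel([640,180,330],67.6)
for n in ['wrist','scene']:
    im,d,P,c=cloud(n);np.savez(f'{n}1.npz',im=im,d=d,P=P,E=c['extrinsics']);cv2.imwrite(f'pics/{n}1.png',im[:,:,::-1])
    for t in ['pin_grip','carousel_base','front_point','crank_grip','flux_bottle']:
        print(n,t,[(np.round(r['point'],1).tolist(),round(r['score'],2),proj(c,r['point'])) for r in spot_point(n,t)])
```

```text
t 3.85 TCP [642.3 197.9 331.1] yaw 69.62655298767866 F [ 0.4 -0.2 -0.1] w 85.0446850407133
shift [-17.6   4.1   1.1] turn [ 0.6 -0.1  2. ]
wrist pin_grip [([659.1, 216.1, 70.9], 0.58, array([321.9, 149. ])), ([659.5, 51.2, 178.0], 0.46, array([373.2, 292.8]))]
wrist carousel_base [([595.9, 83.1, 0.8], 0.61, array([313.1, 229. ]))]
wrist front_point [([514.8, 118.7, 48.0], 0.95, array([256.9, 237.7]))]
wrist crank_grip [([660.2, 50.4, 175.5], 0.9, array([373.5, 291.9])), ([562.6, 164.7, 51.1], 0.41, array([273.4, 202. ]))]
wrist flux_bottle [([510.5, 51.6, 51.0], 0.72, array([270.7, 274.8]))]
scene pin_grip [([662.9, 217.0, 69.9], 0.48, array([288.3, 296.9]))]
scene carousel_base [([558.2, -4.7, 50.7], 0.74, array([286. , 224.5])), ([477.9, 413.4, -2.3], 0.58, array([393.9, 339.8]))]
scene front_point [([513.5, 114.4, 46.0], 0.58, array([320. , 248.1]))]
scene crank_grip [([661.0, 50.1, 172.6], 0.79, array([256.2, 224.3]))]
scene flux_bottle [([511.4, 50.2, 47.4], 0.62, array([309.4, 231.7]))]
```

View pics/wrist1.png

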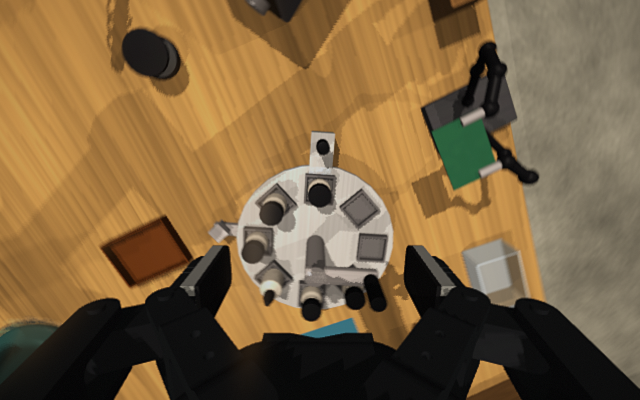

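Run:
```python
from h import *
for n in ['wrist','scene']:
    z=np.load(f'{n}1.npz');im=z['im'].astype(int);P=z['P'];E=z['E'];s=im.sum(2)
    m=(np.hypot(P[...,0]-660,P[...,1]-217)<30)&(P[...,2]>52)
    Q=P[m&(s<200)];t=Q[:,2].max();T=Q[Q[:,2]>t-5]
    print(n,len(Q),'ztop',np.percentile(Q[:,2],[1,50,95,100]),'top c',T.mean(0),T.min(0),T.max(0),'all',Q.min(0),Q.max(0))
    # tab
    m2=(np.hypot(P[...,0]-660,P[...,1]-217)<28)&(P[...,2]>38)&(P[...,2]<54)&(s>300);Q=P[m2];print(' tab',np.median(Q[:,2]),Q.mean(0))
    # crank grip
    m=(np.hypot(P[...,0]-660,P[...,1]-50)<25)&(P[...,2]>158);Q=P[m];t=np.percentile(Q[:,2],98);T=Q[Q[:,2]>t-4];print(' crank top',t,T.mean(0),T.min(0),T.max(0))
    # turntable disc fit
    m=(abs(P[...,2]-46)<4)&(np.hypot(P[...,0]-598,P[...,1]-81)<140)&(s>300);Q=P[m]
    print(' disc z',np.median(Q[:,2]),Q.min(0),Q.max(0),len(Q))
```

```text
wrist 15760 ztop [396.9 420.3 432.2 434.4] top c [652.  215.3 431.5] [630.5 203.6 429.4] [671.6 224.4 434.4] all [630.1 195.1  53. ] [685.  227.8 434.4]
 tab 47.49195206993625 [658.6 213.7  47.5]
 crank top 199.5146770958231 [659.7  50.7 198.3] [650.1  40.1 195.6] [669.   59.7 200.1]
 disc z 47.55129408310836 [472.3 -47.   42. ] [720.7 213.9  50. ] 9472
scene 5038 ztop [ 86.1 602.2 716.7 720.4] top c [644.3 212.8 718. ] [630.3 187.1 715.4] [661.5 240.5 720.4] all [630.3 187.1  52.4] [683.6 246.7 720.4]
 tab 45.186224488330026 [660.4 222.5  45. ]
 crank top 198.0307034405201 [661.3  50.9 196.5] [654.4  40.5 194.1] [667.6  58.4 199.3]
 disc z 45.73908597285424 [471.5 -47.1  42. ] [719.5 213.8  50. ] 2491
```

Run:
```python
from h import *
for n in ['wrist','scene']:
    z=np.load(f'{n}1.npz');im=z['im'].astype(int);P=z['P'];s=im.sum(2)
    m=(np.hypot(P[...,0]-660,P[...,1]-219)<28)&(P[...,2]>54)&(P[...,2]<120)
    Q=P[m];t=np.percentile(Q[:,2],97);T=Q[Q[:,2]>t-3]
    print(n,len(Q),'top',t,len(T),T.mean(0),T.min(0),T.max(0),'all',Q.min(0),Q.max(0))
    m=(abs(P[...,2]-46)<5)&(np.hypot(P[...,0]-596.5,P[...,1]-79)<127)&(s>300);Q=P[m][:,:2].astype(np.float32)
    h=cv2.convexHull(Q)[:,0];print(cv2.minEnclosingCircle(Q),cv2.fitEllipse(h))
```

```text
wrist 171 top 94.78412676865823 139 [661.4 219.2  93.5] [652.6 210.4  91.8] [669.9 227.5  95.8] all [652.6 210.4  54.3] [669.9 227.8  95.8]
((598.1552124023438, 79.2016830444336), 126.23704528808594) ((596.5194091796875, 78.91567993164062), (247.8914794921875, 249.42506408691406), 165.72152709960938)
scene 92 top 94.00694431539642 18 [660.6 219.9  92.9] [654.5 212.5  91.2] [668.6 227.3  95.4] all [652.1 212.5  57. ] [669.5 230.2  95.4]
((596.4448852539062, 78.98228454589844), 126.2292709350586) ((595.6212768554688, 79.55050659179688), (247.6175537109375, 249.81260681152344), 171.7029571533203)
```

Run:
```python
from h import *
rel([660,219,120],66)
```

```text
t 4.45 TCP [642.4 197.8 331.3] yaw 69.28151283958465 F [ 0.1 -0.3  0. ] w 85.55152259469031
shift [ 25.8   6.8 211.4] turn [ 0.6 -0.1  3.3]
```

>>> send_rows(
  plan=[19,6,0,0.5,0,3.5,7,0,50,0,0,0,0,0,50,0,0,0,0,0,50,0,0,0,0,0,45,0,0,0],
  jaw=0.3,
)

```text
time_s: 5.08
eef_pos: [664.4, 222.4, 139.6]
orientation: [2.637, 1.698, 0.027]
force: [0.0, -0.5, -0.1]
width: 59.3
```

Run:
```python
from h import *
rel([661,219.3,57],65.2)
im,d,P,c=cloud('wrist');cv2.imwrite('pics/w2.png',im[:,:,::-1])
print(proj(c,[661,219.3,94]),[(r['point'],r['score']) for r in spot_point('wrist','pin_grip')])
m=(np.hypot(P[...,0]-660,P[...,1]-219)<22)&(P[...,2]>54)&(P[...,2]<110)
Q=P[m];t=np.percentile(Q[:,2],97);T=Q[Q[:,2]>t-3];print(t,T.mean(0),T.min(0),T.max(0))
rel([661,219.3,57],65.2)
```

```text
t 5.075 TCP [664.4 222.4 139.6] yaw 65.55655192554757 F [ 0.  -0.5 -0.1] w 59.31540999226662
shift [-5.2 -3.  82.5] turn [ 0.8 -0.7  0.4]
[313.3 225.9] [([662.0, 214.2, 72.0], 0.86)]
94.42472629740942 [661.5 219.8  93.3] [652.8 210.9  91.4] [669.7 228.2  95.3]
t 5.175 TCP [659.9 221.  133.9] yaw 65.55636055305429 F [-1.3  0.1 -2.3] w 59.464226875843366
shift [-1.4  1.4 76.9] turn [ 0.2 -0.2  0.4]
```

View pics/w2.png

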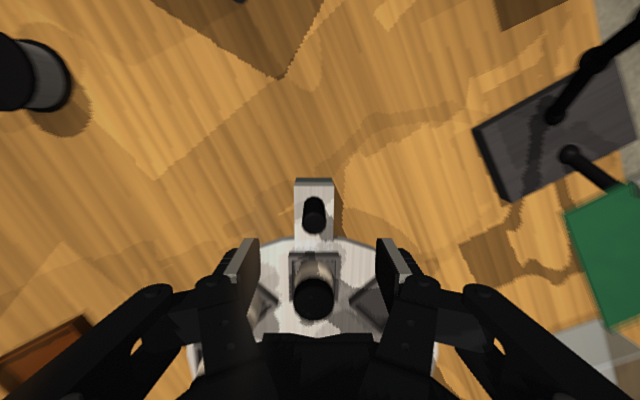

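The picture shows the pin head at (314,215) midway between the fingers, with the jar at (313,298) towards the hub.

>>> send_rows(
  plan=[-1,1,30,0,0,0,0,0,25,0,0,0,0,0,0,0,0,0],
)

```text
time_s: 5.55
eef_pos: [664.4, 220.8, 84.0]
orientation: [2.639, 1.698, 0.019]
force: [-0.8, -0.8, 0.4]
width: 59.8
```

Run:
```python
from h import *
rel([661.5,219.6,57],65.2)
```

```text
t 5.55 TCP [664.4 220.8  84. ] yaw 65.52043074901948 F [-0.8 -0.8  0.4] w 59.78521030261994
shift [-2.5 -2.4 26.9] turn [ 0.5 -0.5  0.3]
```

>>> send_rows(
  plan=[-2,-2,15,0.5,0,0,0,0,12,0,0,0,0,0,0,0,0,0],
)

```text
time_s: 5.92
eef_pos: [665.3, 220.8, 61.1]
orientation: [-2.64, -1.699, -0.022]
force: [-0.3, 0.2, 1.1]
width: 60.0
```

Run:
```python
from h import *
rel([661.5,219.6,57],65.2)
```

```text
t 5.925 TCP [665.3 220.8  61.1] yaw 65.51505236390504 F [-0.3  0.2  1.1] w 60.01955303343953
shift [-2.8 -3.   4. ] turn [ 0.3 -0.8  0.3]
```

>>> send_rows(
  plan=[-3,-3,4,0,0,0,0,0,0,0,0,0],
)

```text
time_s: 6.18
eef_pos: [661.6, 219.4, 57.5]
orientation: [-2.64, -1.699, -0.024]
force: [-0.4, -0.2, -0.4]
width: 59.4
```

Run:
```python
from h import *
rel([661.5,219.6,57],65.2)
im,d,P,c=cloud('wrist');cv2.imwrite('pics/w3.png',im[:,:,::-1])
rel([661.5,219.6,57],65.2)
```

```text
t 6.175 TCP [661.6 219.4  57.5] yaw 65.51446031872402 F [-0.4 -0.2 -0.4] w 59.39430665287144
shift [ 0.1 -0.1  0.5] turn [ 0.4 -0.8  0.3]
t 6.225 TCP [662.2 219.6  58.1] yaw 65.51508834007622 F [ 0.3 -0.3 -0.2] w 59.6724087093728
shift [-0.3 -0.6  1. ] turn [ 0.4 -0.8  0.3]
```

View pics/w3.png

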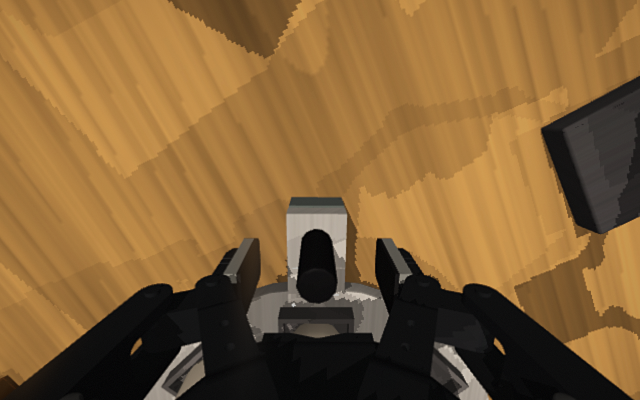

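The black head (316,285) stands centred between the pads. Closing.

>>> send_rows(
  plan=[0,0,0,0,0,0,0,0,0,0,0,0,0,0,0,0,0,0,0,0,0,0,0,0],
  jaw=1,
  grip_force=50,
)

```text
time_s: 6.72
eef_pos: [662.3, 220.0, 58.9]
orientation: [-2.64, -1.699, -0.027]
force: [1.1, 0.1, -0.4]
width: 16.7
```

>>> send_rows(
  plan=[0,0,0,0,0,0,0,0,-10,0,0,0,0,0,-15,0,0,0],
)

```text
time_s: 7.1
eef_pos: [660.9, 219.4, 83.1]
orientation: [-2.64, -1.698, -0.022]
force: [-0.4, 0.8, -1.4]
width: 16.5
```

Run:
```python
from h import *
rel([661.5,219.6,300],65.2)
```

```text
t 7.1 TCP [660.9 219.4  83.1] yaw 65.51828230319022 F [-0.4  0.8 -1.4] w 16.50269147829429
shift [   3.3    1.7 -216.8] turn [ 0.3 -0.8  0.3]
```

>>> send_rows(
  plan=[0,0,-40,0,0,0,0,0,-55,0,0,0,0,0,-55,0,0,0,0,0,-50,0,0,0],
)

```text
time_s: 7.6
eef_pos: [656.6, 216.4, 288.1]
orientation: [-2.639, -1.698, -0.014]
force: [-0.0, 1.3, -1.6]
width: 16.9
```

Run:
```python
from h import *
rel([482,-296,300])
im,d=get_image('wrist');cv2.imwrite('pics/w4.png',im[:,:,::-1])
```

```text
t 7.6 TCP [656.6 216.4 288.1] yaw 65.5114746534939 F [-0.   1.3 -1.6] w 16.881748193410214
shift [-538.6   53.5  -16.8] turn None
```

View pics/w4.png

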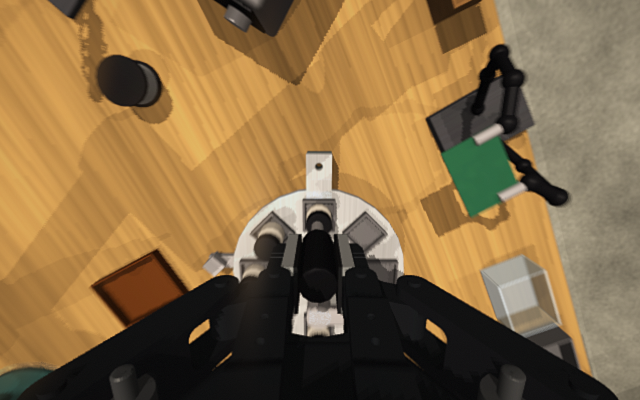

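The pin is in the jaws (318,265) and the tab hole at (318,167) is empty. Carrying it across to the tray.

>>> send_rows(
  plan=[-54,5,-3,0,0,0,-54,5,-3,0,0,0,-54,5,-3,0,0,0,-54,5,-3,0,0,0,-54,5,-2,0,0,0],
)

```text
time_s: 8.28
eef_pos: [571.8, -42.1, 317.5]
orientation: [2.628, 1.705, 0.057]
force: [0.4, -0.4, 0.1]
width: 16.3
```

>>> send_rows(
  plan=[-54,5,-2,0,0,0,-54,5,-2,0,0,0,-54,5,-2,0,0,0,-54,5,-2,0,0,0,-40,4,0,0,0,0],
)

```text
time_s: 8.9
eef_pos: [485.0, -294.5, 326.7]
orientation: [2.62, 1.698, 0.065]
force: [0.0, 0.7, -2.1]
width: 16.6
```

Run:
```python
from h import *
rel([482,-296,42],65)
im,d=get_image('wrist');cv2.imwrite('pics/w5.png',im[:,:,::-1])
c=calibration('wrist');print([(r['point'],r['score'],proj(c,r['point'])) for r in spot_point('wrist','tray')])
```

```text
t 8.9 TCP [ 485.  -294.5  326.7] yaw 65.92883398759318 F [ 0.   0.7 -2.1] w 16.624662624054753
shift [ -9.6 -13.1 284.3] turn [ 2.2 -1.4  0.9]
[([481.6, -297.1, -1.6], 0.87, array([307.8, 161.7])), ([322.2, -162.2, 2.2], 0.74, array([175.9, 125.2])), ([177.3, -311.9, 5.2], 0.55, array([146.8, 245.3]))]
```

View pics/w5.png

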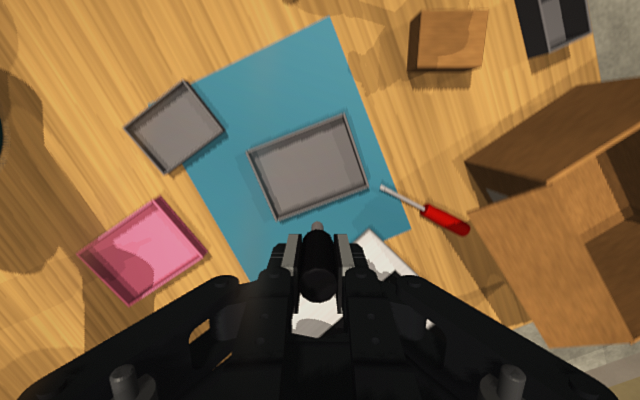

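The larger grey tray is centred at (308,165); the smaller grey one is at (175,127), and the screwdriver is to the right of the large one. Descending.

>>> send_rows(
  plan=[0,0,0,2.2,-1.4,1,0,0,50,0,0,0,0,0,50,0,0,0,0,0,50,0,0,0,0,0,45,0,0,0],
)

```text
time_s: 9.62
eef_pos: [490.5, -298.3, 137.7]
orientation: [2.641, 1.669, 0.012]
force: [0.0, -0.2, -0.9]
width: 16.9
```

Run:
```python
from h import *
rel([482,-296,43],65)
```

```text
t 9.625 TCP [ 490.5 -298.3  137.7] yaw 64.58101761264635 F [ 0.  -0.2 -0.9] w 16.85707303258622
shift [ -1.3 -10.5  94.5] turn [ 1.1  0.2 -0.4]
```

>>> send_rows(
  plan=[0,-9,30,1,0,0,0,0,30,0,0,0,0,0,25,0,0,0,0,0,4,0,0,0],
)

```text
time_s: 10.12
eef_pos: [481.8, -290.3, 44.5]
orientation: [-2.652, -1.68, 0.004]
force: [-0.2, 0.4, -0.9]
width: 16.7
```

Run:
```python
from h import *
rel([482,-296,43],65)
```

```text
t 10.125 TCP [ 481.8 -290.3   44.5] yaw 64.70475050606186 F [-0.2  0.4 -0.9] w 16.656093692203328
shift [-5.1  2.6  1.5] turn [-0.2  0.1 -0.3]
```

>>> send_rows(
  plan=[-5,2,3,0,0,0,0,0,0,0,0,0],
)

```text
time_s: 10.38
eef_pos: [483.5, -296.4, 44.1]
orientation: [2.653, 1.682, -0.002]
force: [1.0, 0.0, -0.6]
width: 16.7
```

>>> send_rows(
  plan=[0,0,0,0,0,0,0,0,0,0,0,0,0,0,0,0,0,0,0,0,0,0,0,0],
  jaw=0.3,
)

```text
time_s: 10.88
eef_pos: [485.6, -298.2, 47.3]
orientation: [2.648, 1.678, 0.002]
force: [-0.0, -0.1, -0.3]
width: 60.0
```

>>> send_rows(
  plan=[0,0,-30,0,0,0,0,0,-50,0,0,0,0,0,-55,0,0,0,0,0,-55,0,0,0,0,0,-50,0,0,0],
)

```text
time_s: 11.5
eef_pos: [481.0, -294.8, 286.9]
orientation: [-2.648, -1.678, 0.007]
force: [-0.3, -0.6, -1.0]
width: 59.4
```

Run:
```python
from h import *
rel([640,0,300],65)
im,d=get_image('wrist');cv2.imwrite('pics/w6.png',im[:,:,::-1])
im,d=get_image('scene');cv2.imwrite('pics/s6.png',im[100:300,150:450,::-1])
print([(r['point'],r['score']) for r in spot_point('wrist','pin_grip')])
```

```text
t 11.5 TCP [ 481.  -294.8  286.9] yaw 64.71588203331638 F [-0.3 -0.6 -1. ] w 59.38593785143195
shift [334.5  17.8 -13.3] turn [-0.5  0.  -0.3]
[([483.6, -303.1, 53.8], 0.59)]
```

View pics/w6.png

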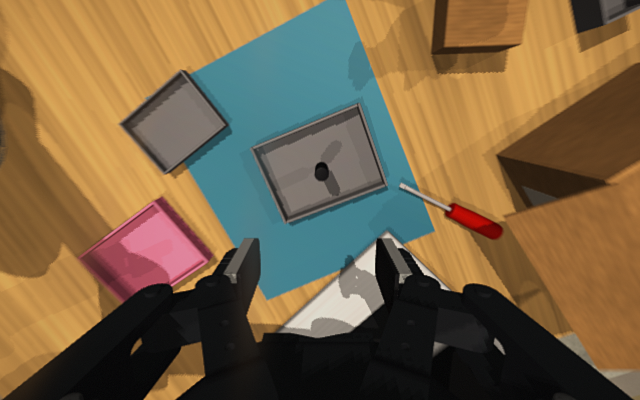

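View pics/s6.png

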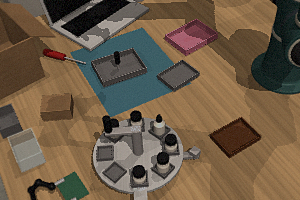

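The pin stands in the large grey tray (322,172). Now going to the crank.

Run:
```python
from h import *
rel([660,50.5,290],155)
```

```text
t 11.65 TCP [ 483.  -296.1  289.5] yaw 64.72084421881296 F [-0.3 -0.7 -0.7] w 59.70859290893604
shift [389.   12.   -1.1] turn [ -0.1   0.  -90.3]
```

>>> send_rows(
  plan=[52,2,-5,0,0,0,52,2,-5,0,0,0,52,2,-2,0,0,0,52,2,0,0,0,0,52,1,0,0,0,0],
)

```text
time_s: 12.28
eef_pos: [600.9, -61.7, 291.9]
orientation: [-2.654, -1.666, 0.017]
force: [0.3, -0.7, 0.2]
width: 59.8
```

>>> send_rows(
  plan=[52,1,0,0,0,0,52,1,0,0,0,0,0,0,0,0,0,-10,0,0,0,0,0,-10,0,0,0,0,0,-10],
)

```text
time_s: 12.9
eef_pos: [645.2, 39.7, 277.5]
orientation: [-2.095, -2.308, 0.032]
force: [0.8, 0.4, 0.7]
width: 59.9
```

>>> send_rows(
  plan=[0,0,0,0,0,-10,0,0,0,0,0,-10,0,0,0,0,0,-10,0,0,0,0,0,-10,0,0,0,0,0,-10],
)

```text
time_s: 13.52
eef_pos: [639.4, 39.9, 264.0]
orientation: [-0.871, -2.966, 0.021]
force: [-0.5, -0.5, 0.1]
width: 60.1
```

Run:
```python
from h import *
rel([660,50.5,290],155)
```

```text
t 13.525 TCP [639.4  39.9 264. ] yaw 147.2396301904547 F [-0.5 -0.5  0.1] w 60.08996005424737
shift [-10.4  19.3 -27.1] turn [-1.4 -2.7 -7.7]
```

>>> send_rows(
  plan=[0,0,-12,-1.5,-2.5,-7.5,0,0,0,0,0,0],
)

```text
time_s: 13.78
eef_pos: [638.0, 39.8, 270.8]
orientation: [-0.679, -3.058, -0.001]
force: [-0.0, -0.3, 0.2]
width: 59.7
```

Run:
```python
from h import *
rel([660,50.5,230],155)
im,d,P,c=cloud('wrist');cv2.imwrite('pics/w7.png',im[:,:,::-1])
print([(r['point'],r['score']) for r in spot_point('wrist','crank_grip')])
m=(np.hypot(P[...,0]-660,P[...,1]-50)<22)&(P[...,2]>165)&(P[...,2]<215)
Q=P[m];t=np.percentile(Q[:,2],97);T=Q[Q[:,2]>t-3];print(t,T.mean(0),T.min(0),T.max(0))
rel([660,50.5,230],155)
```

```text
t 13.775 TCP [638.   39.8 270.8] yaw 154.9765222822344 F [-0.  -0.3  0.2] w 59.70122779012575
shift [-15.8  19.   40.6] turn [-0.1 -0.5 -0. ]
[([656.8, 51.3, 176.9], 0.58), ([624.9, -433.0, -0.4], 0.16)]
199.46035784163934 [659.2  49.7 198.3] [649.7  39.8 196.5] [668.9  59.4 200.2]
t 13.875 TCP [637.6  39.8 269.4] yaw 154.91312607851657 F [ 0.8 -0.1  0.9] w 59.476702924621435
shift [-16.2  19.3  39.2] turn [-0.1 -0.7 -0.1]
```

View pics/w7.png

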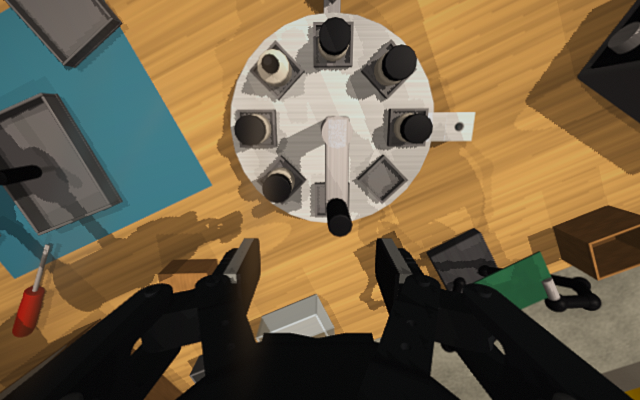

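Grip top at (338,215), pin still standing in the tray at left; flux bottle (272,65) is one socket left of the pointer (333,8). So the turn is clockwise 45°.

>>> send_rows(
  plan=[-15,19,0,0,0,0,0,0,0,0,0,0],
)

```text
time_s: 14.12
eef_pos: [658.7, 50.6, 266.7]
orientation: [-0.685, -3.049, 0.002]
force: [-0.1, 0.3, -0.3]
width: 60.0
```

>>> send_rows(
  plan=[0,0,35,0,0,0,0,0,0,0,0,0],
)

```text
time_s: 14.38
eef_pos: [657.1, 50.2, 229.6]
orientation: [-0.687, -3.045, 0.005]
force: [0.1, -0.3, -0.2]
width: 59.1
```

Run:
```python
from h import *
rel([659.5,50,159],155)
```

```text
t 14.375 TCP [657.1  50.2 229.6] yaw 154.55595698786766 F [ 0.1 -0.3 -0.2] w 59.09836897299661
shift [-3.6  1.4 70.6] turn [-0.4 -1.1 -0.4]
```

>>> send_rows(
  plan=[-3,1,30,0,-1,0,0,0,25,0,0,0,0,0,10,0,0,0,0,0,0,0,0,0],
)

```text
time_s: 14.88
eef_pos: [661.5, 48.7, 168.4]
orientation: [0.695, 3.061, -0.01]
force: [0.2, 0.3, 0.4]
width: 60.0
```

Run:
```python
from h import *
rel([659.5,50,160],155)
im,d=get_image('wrist');cv2.imwrite('pics/w8.png',im[:,:,::-1])
rel([659.5,50,160],155)
```

```text
t 14.875 TCP [661.5  48.7 168.4] yaw 154.40705110510203 F [0.2 0.3 0.4] w 60.01580745206687
shift [2.3 0.3 8.4] turn [-0.3  0.2 -0.6]
t 14.925 TCP [662.   48.8 169.2] yaw 154.4085795217574 F [-0.1  0.2 -0.4] w 59.76557329867715
shift [2.8 0.1 9.2] turn [-0.3  0.3 -0.6]
```

View pics/w8.png

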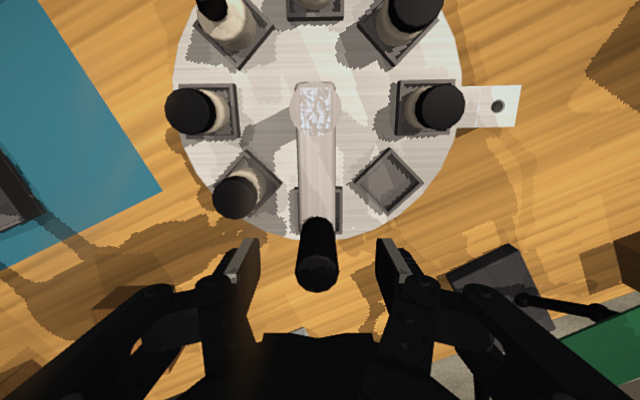

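Grip (317,265) is centred between the pads. Lower a little and close.

>>> send_rows(
  plan=[2,0,8,0,0,0,0,0,0,0,0,0],
)

```text
time_s: 15.18
eef_pos: [661.5, 49.6, 163.3]
orientation: [0.695, 3.056, -0.008]
force: [-0.1, -0.5, -0.4]
width: 59.7
```

>>> send_rows(
  plan=[0,0,0,0,0,0,0,0,0,0,0,0,0,0,0,0,0,0,0,0,0,0,0,0],
  jaw=1,
  grip_force=30,
)

```text
time_s: 15.68
eef_pos: [662.1, 49.5, 164.6]
orientation: [0.694, 3.054, -0.007]
force: [-0.8, -0.6, -1.6]
width: 19.0
```

Run:
```python
from h import *
o,q,M=pose();print(q,o['width'],o['force'])
A=np.array([596.3,79.1]);r=q[:2]-A
ang=np.degrees(np.arctan2(r[1],r[0]));print(np.hypot(*r),ang)
print(np.degrees(np.arctan2(M[1,0],M[0,0])))
# per-step: chord in tool frame for -5deg steps when tool rotates along
for s in (3,5,8):
    a=np.radians(s);print(s,70*np.sin(a),70*(1-np.cos(a)))
```

```text
[662.1  49.5 164.6] 18.96149879829492 [-0.8 -0.6 -1.6]
72.11946020735633 -24.24323641852238
154.40440025080179
3 3.6635169370060683 0.09593256717983167
5 6.1009019923360714 0.26637113357781184
8 9.74211706720458 0.6812351880900747
```

>>> send_rows(
  plan=[0.1,-3.7,0,0,0,3,0.1,-3.7,0,0,0,3,0.1,-3.7,0,0,0,3,0.1,-3.7,0,0,0,3,0.1,-3.7,0,0,0,3],
)

```text
time_s: 16.3
eef_pos: [652.0, 33.0, 164.6]
orientation: [1.097, 2.932, -0.008]
force: [-0.6, -0.1, 0.0]
width: 19.2
```

```bash
cat >> h.py <<'E'
def crank(target=None):
    o,q,M=pose();A=np.array([596.3,79.1]);r=q[:2]-A;yaw=np.degrees(np.arctan2(M[1,0],M[0,0]))
    ang=np.degrees(np.arctan2(r[1],r[0]));print('t',o['time_s'],'TCP',q,'w',o['width'],'F',o['force'],'r',np.hypot(*r),'ang',ang,'yaw',yaw)
    if target is not None:
        t=np.radians(target);p=np.append(A+70*np.array([np.cos(t),np.sin(t)]),163.5);rel(p,target+179.2)
E
python3 - <<'E'
from h import *
crank(-69.8)
E
```

```text
t 16.3 TCP [652.   33.  164.6] w 19.21258003627705 F [-0.6 -0.1  0. ] r 72.33847583858919 ang -39.596228843775 yaw 138.99667219838278
t 16.3 TCP [652.   33.  164.6] yaw 138.99667219838278 F [-0.6 -0.1  0. ] w 19.21258003627705
shift [ 11.  -35.5   1. ] turn [ 0.1  0.7 29.6]
```

Works cleanly; continue.

>>> send_rows(
  plan=[0.3,-3.7,0,0,0,3,0.3,-3.7,0,0,0,3,0.2,-3.7,0,0,0,3,0.2,-3.7,0,0,0,3,0.2,-3.7,0,0,0,3],
)

```text
time_s: 16.92
eef_pos: [637.9, 19.6, 164.6]
orientation: [1.48, 2.756, -0.008]
force: [-0.3, -0.6, -0.1]
width: 19.1
```

>>> send_rows(
  plan=[0.1,-3.7,0,0,0,3,0.1,-3.7,0,0,0,3,0.1,-3.7,0,0,0,3,0.1,-3,0,0,0,2.5,0,0,0,0,0,0],
)

```text
time_s: 17.55
eef_pos: [624.7, 12.2, 164.6]
orientation: [1.756, 2.589, -0.008]
force: [0.5, 0.0, -0.4]
width: 18.6
```

Run:
```python
from h import *
crank(-69.8)
for n in ('wrist','scene','top'):
    im,d,P,c=cloud(n);np.savez(f'{n}9.npz',im=im,d=d,P=P);cv2.imwrite(f'pics/{n}9.png',im[:,:,::-1])
    print(n,[(r['point'],r['score']) for r in spot_point(n,'flux_bottle')],[(r['point'],r['score']) for r in spot_point(n,'front_point')])
crank()
```

```text
t 17.55 TCP [624.7  12.2 164.6] w 18.63356114326468 F [ 0.5  0.  -0.4] r 72.70312629465727 ang -67.02889917489324 yaw 111.68843026880782
t 17.55 TCP [624.7  12.2 164.6] yaw 111.68843026880782 F [ 0.5  0.  -0.4] w 18.63356114326468
shift [ 2.7 -3.4  1.1] turn [0.2 0.8 2.3]
wrist [([511.3, 112.6, 47.3], 0.81)] [([516.0, 120.0, 49.2], 0.79)]
scene [([510.0, 113.0, 49.0], 0.63)] [([513.0, 114.3, 44.0], 0.97)]
top [([512.6, 112.7, 49.7], 0.56)] [([514.0, 115.2, 51.8], 0.61)]
t 18.0 TCP [624.8  12.2 164.6] w 18.993919820176977 F [ 0.4 -1.7  1.2] r 72.72351699296748 ang -66.89616462625294 yaw 111.68345755327272
```

View pics/wrist9.png

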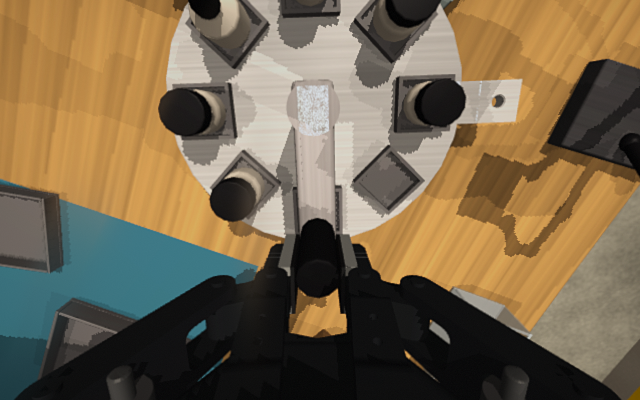

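View pics/scene9.png

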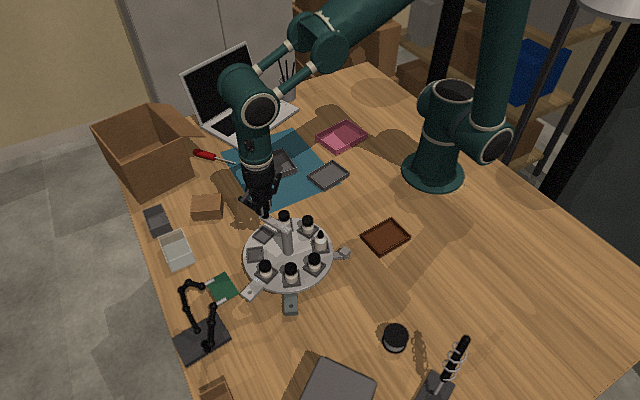

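>>> send_rows(
  plan=[0.1,-1.7,0,0,0,1.2,0.1,-1.7,0,0,0,1.2,0,0,0,0,0,0,0,0,0,0,0,0],
)

```text
time_s: 18.5
eef_pos: [621.7, 10.9, 164.6]
orientation: [1.814, 2.548, -0.007]
force: [0.9, -0.4, -0.8]
width: 18.9
```

Run:
```python
from h import *
crank(-69.8)
A=np.array([596.3,79.1])
for n in ('scene','top'):
    im,d,P,c=cloud(n);cv2.imwrite(f'pics/{n}10.png',im[:,:,::-1])
    fl=[(r['point'],r['score']) for r in spot_point(n,'flux_bottle')];fp=[(r['point'],r['score']) for r in spot_point(n,'front_point')];pg=[(r['point'],r['score']) for r in spot_point(n,'pin_grip')]
    print(n,fl,fp,pg)
    # pointer block: beyond rim, front
    X=P[...,:2]-A;r=np.hypot(X[...,0],X[...,1]);a=np.degrees(np.arctan2(X[...,1],X[...,0]))
    m=(r>140)&(r<185)&(P[...,2]>12)&(P[...,2]<70)&(abs(a-155)<25);Q=P[m];
    if len(Q): print(' pointer',len(Q),Q.mean(0),'ang',np.median(a[m]),a[m].min(),a[m].max(),'r',r[m].max())
    m=(r<112)&(r>70)&(P[...,2]>100)&(P[...,2]<130)&(abs(a-155)<18);Q=P[m]
    if len(Q): print(' fluxtip',len(Q),Q.mean(0),np.median(a[m]),np.median(r[m]))
    m=(r<160)&(r>130)&(abs(P[...,2]-46)<4)&(a<45)&(a>0)
    if m.any(): print(' tab ang',np.median(a[m]),m.sum())
crank()
```

```text
t 18.5 TCP [621.7  10.9 164.6] w 18.87998053845298 F [ 0.9 -0.4 -0.8] r 72.73853424419272 ang -69.5582976134446 yaw 109.10608980303728
t 18.5 TCP [621.7  10.9 164.6] yaw 109.10608980303728 F [ 0.9 -0.4 -0.8] w 18.87998053845298
shift [ 2.7 -0.4  1.1] turn [ 0.3  0.8 -0.3]
scene [] [([514.0, 118.7, 44.1], 0.62)] []
 pointer 117 [455.3 147.8  25.9] ang 153.8635534263136 149.20911616992404 160.89304803777472 r 175.2989700015833
 fluxtip 37 [514.6 118.7 111.2] 153.9531498704373 90.05893773988079
 tab ang 21.575748084850662 133
top [([514.0, 116.3, 50.4], 0.46)] [([514.3, 119.4, 53.0], 0.62)] []
 pointer 60 [451.2 139.   27.8] ang 157.58190918103134 152.31606192166524 162.76977220556662 r 172.9722559439109
 fluxtip 18 [510.3 111.3 112.4] 159.6632269143746 92.2286974289693
 tab ang 19.2848168915555 54
t 18.9 TCP [621.7  10.9 164.6] w 18.989268309591253 F [ 0.3 -0.3 -0.3] r 72.75448682080064 ang -69.52780734328658 yaw 109.11103129156972
```

Run:
```python
import cv2
a=cv2.imread('pics/scene10.png')[190:320,190:390];b=cv2.imread('pics/top10.png')[110:260,230:430]
cv2.imwrite('pics/c10.png',cv2.vconcat([cv2.resize(a,(460,299),interpolation=2),cv2.resize(b,(460,300*460//400),interpolation=2)][:1]+[cv2.resize(b,(460,300),interpolation=2)]))
```

View pics/c10.png

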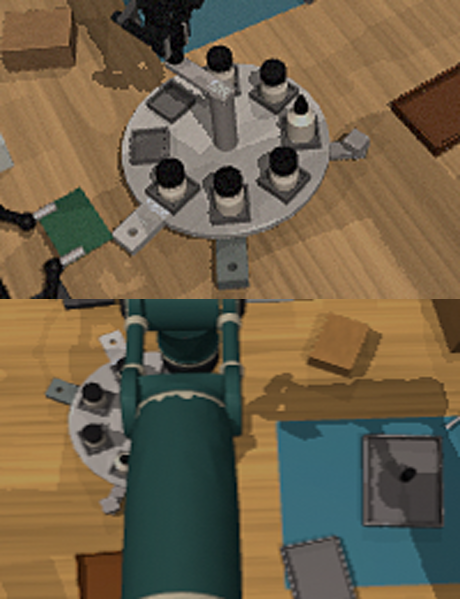

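Scene picture: the flux bottle (300,120) is in line with the pointer block (350,145). Top picture: the pin stands in the large grey tray (407,475). The crank hasn't moved over the last 0.4 s, so I'm handing in.

>>> send_rows(
  plan=[0,0,0,0,0,0,0,0,0,0,0,0],
)

```text
time_s: 19.15
eef_pos: [621.7, 10.9, 164.6]
orientation: [1.813, 2.548, -0.007]
force: [0.1, -0.4, 0.6]
width: 19.3
```

Run:
```python
from h import *
crank(); print(close_job())
```

```text
t 19.15 TCP [621.7  10.9 164.6] w 19.323448797722744 F [ 0.1 -0.4  0.6] r 72.7423801162883 ang -69.55935957553181 yaw 109.11323177816384
the job is handed in; nothing more can be done
None
```

I pulled the locking pin, stood it in the larger grey tray, and turned the crank about 45° clockwise. The flux bottle is at the pointer with the gripper still holding the grip. I handed the job in at 19.15 s; it gave no verdict.

**Last checks:**
- **Pin:** the top picture shows it standing in the tray. The network's only height for it, taken right after release, was about 54 mm (limit 65 mm).
- **Flux bottle:** the top-camera network put it at (514, 116) mm. My geometry gives a front place of about (515, 117), and the network gave (514, 119), so it is 1–3 mm off against the 11 mm allowed.
- **Crank:** it turned about 45° (0.79 rad) and stood still for the last 0.6 s. The jaws are closed on the grip at 19 mm with 30 N set; I did not measure the contact force itself.
- **Bench:** the jars look upright in their sockets. I saw no bystander moved, but I did not measure them.

**Disagreements:** bearings measured from depth differed between the cameras. The scene camera put pointer and bottle at 153.9° and 154.0°; the top camera put them at 157.6° and 159.7°, with the arm partly in its view. Within each camera the two agree to about 2°, or about 3 mm. In the last pictures the scene network missed the flux bottle, and neither network found the pin.

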